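Fetch the jar behind the stock bottles and weigh it

TASK

The red-lidded jar stands on the grey stock board behind two tall white bottles. Move both bottles into the turquoise tray, then set the red-lidded jar in the middle of the scale's round pan, and only then put each bottle back on the stock board, in the middle of the coloured square that matches its cap (they may have been standing on each other's squares). Keep everything upright and leave the white-lidded jar where it is.

Things in the scene. Friction and masses are not known exactly. Their poses are not given: they have to be found in the camera images.
- bottle_blue: Loose white plastic stock bottle with a blue cap and a thin blue band, upright, 0.10 to 0.2 kg, 135 mm tall: straight cylinder 50 mm in diameter from the foot to 105 mm, then a shoulder, then the cap, 40 mm in diameter, from 112 to 135 mm. Origin: centre of the underside, z up. Starts on the board's front row, on either coloured square.
- bottle_green: The same bottle with a green cap and a thin green band. Origin: centre of the underside, z up. Starts on the other coloured square.
- jar_red: Loose amber jar with a red lid, a plain cylinder 50 mm in diameter and 44 mm tall (the lid is the top 14 mm, same diameter), 0.07 to 0.14 kg. Origin: centre of the underside, z up. In the back row, left or right, about 62 mm (centre to centre) behind a bottle: a wide gripper body would hit the taller bottles.
- jar_white: Loose amber jar of the same size with a white lid, in the other place of the back row. Not to be moved. Origin: centre of the underside.
- board: Fixed grey stock board on the table, 150 mm deep (its x, pointing away from the robot) by 220 mm wide (its y), 12 mm thick: things stand on its top, 12 mm above the table. Metal strips along its two short sides (y = +-113 mm) rise 8 mm above the top. Origin: centre of the underside. Front row (bottles) at x = -31 mm, back row (jars) at x = +31 mm, places at y = +-45 mm.
- square_blue: Blue square, 72 by 72 mm, flush on the board's front row, left or right: where the blue-capped bottle must finally stand. Origin: its centre, at the level of the board's top (12 mm above the table). Partly covered by a bottle at the start.
- square_green: Green square of the same size, at the other front-row place, for the green-capped bottle. Origin: its centre, at the level of the board's top.
- tray: Fixed turquoise open tray on the table, 210 mm long (its x) by 130 mm wide (its y), walls 4 mm thick, 22 mm high, floor 4 mm thick. The holding place for the two bottles; they fit side by side along its length, for example at x = +-48 mm. Origin: centre of the underside. To the left or right of the board.
- scale: Fixed white weighing scale with a round steel pan 120 mm in diameter, its flat top 46 mm above the table. Origin: on the table straight below the centre of the pan. The white housing, 200 by 150 mm and 34 mm high, reaches 125 mm towards -x (display end) and 75 mm towards +x. On the side of the board where the tray is not.
Things that resemble listed ones, but are neither listed nor needed, are in the scene too. What is meant by the tray is not yellow, and is the larger of those in its own colour.

How it is judged:
By the outcome, as a careful person would: the job done as asked, in the order asked, and still so for the second after the job is handed in, with the robot touching nothing.
It also fails if it takes over 144 s, if anything falls off the work surface, if the arm or the gripper's body presses on something with over 40 N, if the wrist force passes 120 N, or if a joint passes its speed limit or range.

ROBOT

A 6-joint arm with a two-finger parallel gripper is mounted at the origin on the work surface. World frame = base frame: x ahead of the robot, y to its left, z up, the work surface at z = 0. Lengths are in m, angles in rad, forces in N, time in s.
With the tool pointing down it reaches from about 0.4 to 0.825 m from the base axis. Payload 7 kg.
Tool frame: the origin (TCP) lies on the centre line of the jaws, within the pads' length; the fingertips stand 17 mm ahead of it and the grasp point (between the pads) lies 2 mm behind it; z points along the fingers, y is the line along which they close (so a half turn about z gives the same grasp; the last joint's range is limited). The gripper opens to 88 mm and grips with 3 to 60 N. Pads are 19 mm wide; open, the fingers measure 130 mm over their backs; the gripper's body (78 mm by 193 mm) begins 47 mm behind the grasp point.
Start: joints at [1.502, 0.359, 0.012, 0, -1.224, -0.288], TCP at [0.236, 0.632, 0.244] pointing down, gripper open.
Joint ranges: [-3.07, 3.07], [-1.43, 2.12], [-1.02, 1.25], [-3.03, 1.67], [-3.05, -0], [-3.03, 3.03]. Speed limits (rad/s): [2.39, 2.39, 3.01, 3.14, 3.14, 3.14].

INTERFACE

Orientations are given as a 3x3 rotation matrix whose columns are the frame's x, y, z axes.
In Python, from workcell import manip, camera, calibration gives the robot as it stands.
- The arm moves only by the tool step_arm, never from a script. Its argument "increments" is a list that holds one entry, the list of rows, each a list of 7 numbers: the turn, a rotation vector about the tool's x, y, z in rad, then the shift along the tool's x, y, z in m, then the opening, from -1 (shut) to 1 (fully open). In form: [[[ax, ay, az, tx, ty, tz, claw], ...]]. A call has 1 to 12 rows; each row is the pose to reach, as a shift and turn from the pose commanded when the call began, along the tool's axes at that moment; what a row does not reach only later rows make up. A row lasts 1/10 s, in which the tool goes at most 50 mm and 8.59 degrees, less where a joint would pass 70% of its speed; a pose out of reach is approached as far as the arm can. A call with a gripper value outside its range is refused whole. The fingers move at their own pace and stop on an object; the grip force is fixed at half the most. Time passes only in rows, so rows that repeat a pose let the fingers close. It gives the time, the measured TCP pose, the force, the opening and the grip force at its end, in the units of the state.
- manip.get_state(): the state, without advancing time (a new reading comes with each control period).
- camera(name): name is "side" or "top"; returns (picture, depth): 480x640x3 uint8, red, green, blue; 480x640 float32, m along the optical axis (not along the pixel's ray), 0 where there is no reading.
- calibration(name): a dict with "mtx" (3x3 intrinsics, pixels), "R" (3x3) and "t" (3): a world point X has camera coordinates R X + t. Camera axes: x right, y down, z forward; pixel columns grow to the right and rows downward; lengths in m; the calibration is good to about 2 mm. A picture is of the moment at which its call begins. calibration takes no time and is no camera call.
- manip.hand_in(): hands the job in; it is judged then, once.
The state is a dict: "time": time; "joint_positions": joint angles; "joint_vel": joint speeds; "tau": joint torques, N m; "tcp_pos": TCP position; "tool_rot": TCP orientation; "force": force on the tool from outside, world axes, zero at the start; "wrist_torque": the same for the moment, N m; "grip_width": finger opening in m; "grip_force": force on a finger pad.
Only numpy, scipy, OpenCV 4.12 (cv2) and the standard library are available. Lean on these libraries where they do the work, as an engineer would, in place of code of your own. Each camera call takes 0.05 s, during which the arm holds its last target. There are 200 camera calls.

## Working session

There is one attempt and no reset: what is moved stays moved. The work goes in short steps, Python scripts to look and compute and a tool call to move; the robot and the scene stay as the last step left them, time stands still between calls to the robot, and variables do not carry over. Pictures are saved under pics/ and viewed, at most 14 in all, crops included, and the job is handed in when it is done.

Besides the shell and the picture viewer there is one more tool, called after "Request:" as name(argument=value, ...), one argument or row to a line, values as JSON. step_arm: Moves the arm, as the interface text tells. Its arguments: {"type":"object","properties":{"increments":{"type":"array","items":{"type":"array","items":{"type":"array","items":{"type":"number"}}}}},"required":["increments"]}

```bash
ls; mkdir -p pics
python3 - <<'E'
from workcell import manip,camera,calibration
import cv2,numpy as np
for n in("top","side"):
    p,d=camera(n); cv2.imwrite(f"pics/{n}0.png",p[:,:,::-1]); np.savez(f"{n}0.npz",p=p,d=d)
    c=calibration(n); print(n,np.round(c["mtx"],1).tolist(),np.round(c["R"],3).tolist(),np.round(c["t"],3).tolist())
s=manip.get_state(); print({k:np.round(v,3).tolist() for k,v in s.items()})
E
```

```text
pics
top [[519.3, 0.0, 333.4], [0.0, 519.3, 233.8], [0.0, 0.0, 1.0]] [[0.004, -1.0, 0.025], [-0.994, -0.007, -0.105], [0.105, -0.025, -0.994]] [-0.11, 0.489, 1.179]
side [[574.9, 0.0, 320.4], [0.0, 574.9, 243.2], [0.0, 0.0, 1.0]] [[0.487, -0.873, -0.005], [-0.563, -0.31, -0.766], [0.668, 0.376, -0.642]] [-0.314, 0.28, 1.024]
{'time': 0.1, 'joint_positions': [1.502, 0.359, 0.011, -0.0, -1.224, -0.288], 'joint_vel': [-0.0, -0.001, 0.003, 0.001, 0.002, -0.0], 'tau': [-0.002, -58.417, 29.375, 7.016, 0.01, -0.0], 'tcp_pos': [0.236, 0.632, 0.243], 'tool_rot': [[0.937, -0.349, -0.0], [-0.349, -0.937, -0.001], [0.0, 0.002, -1.0]], 'force': [0.358, 1.023, 0.466], 'wrist_torque': [0.033, -0.021, -0.018], 'grip_force': 0.0, 'grip_width': 0.088}
```

View pics/top0.png

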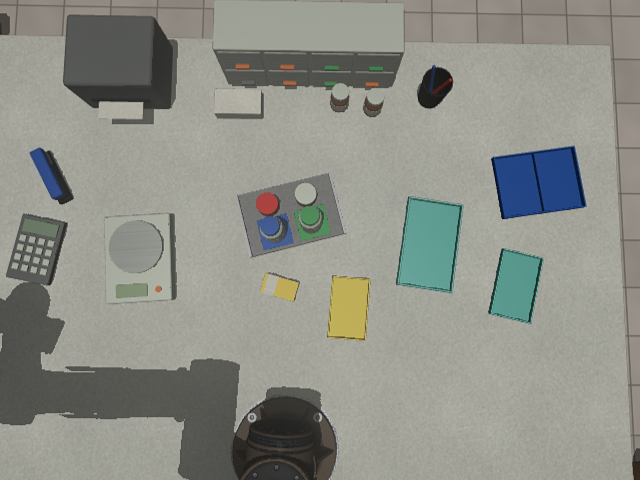

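View pics/side0.png

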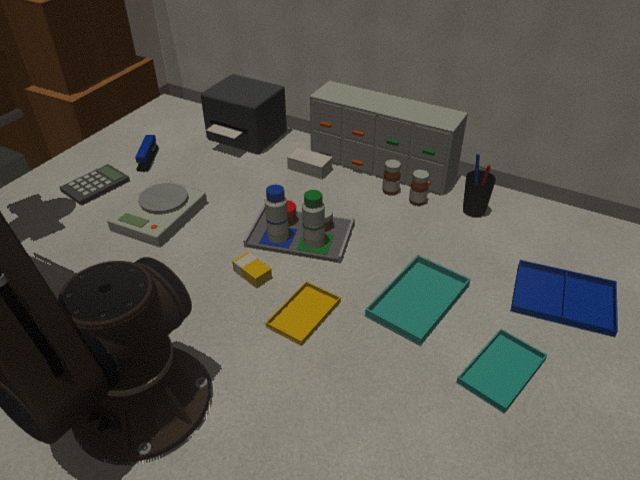

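The top view shows two turquoise trays: a larger one at (430,245) and a smaller one at (516,286). The larger is the tray meant. The board is at (291,215), with the red lid at (267,204), the white lid at (306,194), the blue cap at (271,227) and the green cap at (310,216). The scale pan is at (136,246). Each bottle stands on its own colour.

```bash
cat > h.py <<'E'
import numpy as np,cv2
from workcell import manip,camera,calibration
def cloud(d,n):
    c=calibration(n);K=c["mtx"];v,u=np.mgrid[:480,:640]
    P=np.stack([(u-K[0,2])/K[0,0]*d,(v-K[1,2])/K[1,1]*d,d],-1)
    return (P-np.array(c["t"]))@np.array(c["R"])
def ray(uv,z,n):
    c=calibration(n);K=np.array(c["mtx"]);R=np.array(c["R"]);t=np.array(c["t"])
    uv=np.atleast_2d(uv);r=np.c_[uv,np.ones(len(uv))]@np.linalg.inv(K).T@R
    o=-R.T@t
    return o+r*((z-o[2])/r[:,2])[:,None]
def mask(p,h0,h1,s=110,v=40,box=None):
    h=cv2.cvtColor(p,cv2.COLOR_RGB2HSV).astype(int)
    m=(((h[...,0]-h0)%180)<=((h1-h0)%180))&(h[...,1]>s)&(h[...,2]>v)
    if box:
        b=np.zeros_like(m);b[box[1]:box[3],box[0]:box[2]]=1;m&=b
    return m.astype(np.uint8)
def rect(m,z,n):
    c=max(cv2.findContours(m,0,1)[0],key=cv2.contourArea)[:,0]
    X=ray(c,z,n)[:,:2]; r=cv2.minAreaRect((X*1000).astype(np.float32))
    return np.round(r[0],1),np.round(r[1],1),round(r[2],1)
def circ(m,z,n):
    c=max(cv2.findContours(m,0,1)[0],key=cv2.contourArea)[:,0]
    X=ray(cv2.convexHull(c)[:,0],z,n)[:,:2]; a,r=cv2.minEnclosingCircle((X*1000).astype(np.float32))
    return np.round(a,1),round(r,1)
E
python3 - <<'E'
from h import *
f=np.load("top0.npz");p,d=f["p"],f["d"];X=cloud(d,"top")
print("table z",np.median(X[350:400,400:600,2]))
B=(230,165,350,265)
m=mask(p,80,95,box=(380,180,475,300));print("tray rim",rect(m,.022,"top"))
print("small",rect(mask(p,80,95,box=(480,235,550,330)),.022,"top"))
for k,h in dict(blue=(100,125),green=(50,75),red=(172,8)).items():
    m=mask(p,*h,box=B); q=X[m>0]; zz=q[:,2]
    print(k,m.sum(),"z pct",np.round(np.percentile(zz,[2,50,95]),3))
    t=.056 if k=="red" else .147
    mt=(m>0)&(abs(X[...,2]-t)<.015); print(" top circ",circ(mt.astype(np.uint8),t,"top"),"mean",np.round(X[mt].mean(0),4))
    if k!="red":
        ms=((m>0)&(X[...,2]<.03)).astype(np.uint8); print(" sq",rect(ms,.012,"top")); 
z=X[...,2]
b=np.zeros(z.shape,np.uint8);b[165:265,230:350]=1
print("board",rect((b&(z>.006)&(z<.03)).astype(np.uint8),.016,"top"))
w=((z>.045)&(z<.065)&(b>0)).astype(np.uint8);w[:,:288]=0;w[205:]=0
print("white",circ(w,.056,"top"))
s=np.zeros(z.shape,np.uint8);s[205:310,95:185]=1
pan=((s>0)&(z>.041)&(z<.055)).astype(np.uint8);print("pan",circ(pan,.046,"top"),X[pan>0].mean(0),X[pan>0].max(0),X[pan>0].min(0),"body",rect((s&(z>.02)).astype(np.uint8),.034,"top"))
cr=lambda a:cv2.resize(a,None,fx=3,fy=3,interpolation=cv2.INTER_CUBIC)
a=cr(p[165:265,225:355]);b2=cr(p[180:340,390:560]);H=max(a.shape[0],b2.shape[0]);
o=np.zeros((H,800,3),np.uint8)
o[:a.shape[0],:a.shape[1]]=a
b2=b2[:, :800-a.shape[1]];o[:b2.shape[0],a.shape[1]:a.shape[1]+b2.shape[1]]=b2
cv2.imwrite("pics/c.png",o[:,:,::-1])
E
```

```text
table z 0.0005882307270391682
tray rim (array([ 358.6, -367. ]), array([0., 0.]), 0.0)
small (array([ 365. , -563.8]), array([ 33.6, 153.8]), 77.0)
blue 579 z pct [0.009 0.017 0.15 ]
 top circ (array([493.7,  29.5]), 19.9) mean [0.4936 0.0294 0.1474]
 sq (array([495.9,  29.7]), array([70.5, 70.8]), 14.7)
green 114 z pct [0.009 0.015 0.149]
 top circ (array([516.1, -44.8]), 14.8) mean [ 0.5184 -0.0475  0.1473]
 sq (array([520.6, -24.1]), array([47.2,  8.5]), 10.0)
red 378 z pct [0.047 0.056 0.06 ]
 top circ (array([555.4,  45.2]), 25.1) mean [0.5554 0.0453 0.0561]
board (array([536.9,  -7.2]), array([152.6, 236. ]), 15.0)
white (array([579.2, -42.2]), 25.5)
pan (array([456.1, 338.9]), 61.2) [0.45604923 0.34002442 0.04630051] [0.51648361 0.40953663 0.05405809] [0.33999909 0.27996729 0.04104371] body (array([431.4, 335.6]), array([200.2, 153.6]), 3.9)
```

View pics/c.png

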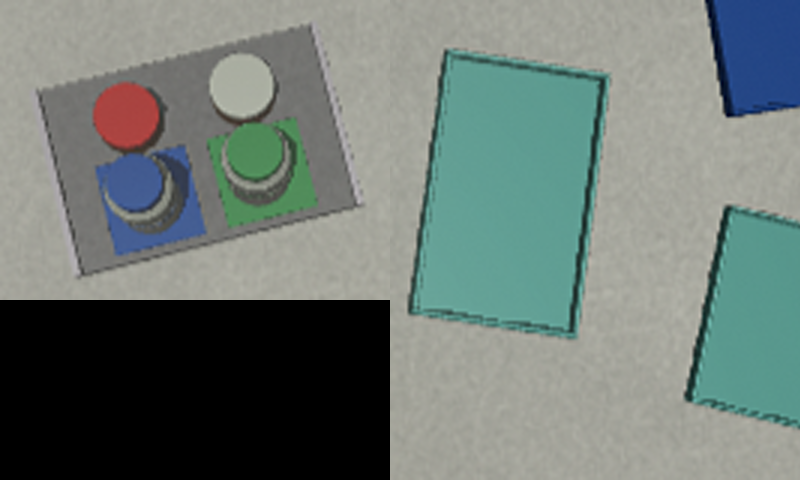

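Run:
```python
from h import *
f=np.load("top0.npz");p,d=f["p"],f["d"];X=cloud(d,"top")
B=(230,165,350,265)
m=mask(p,75,100,60,40,box=(380,180,475,300));m=cv2.morphologyEx(m,3,np.ones((5,5)));print("tray rim",rect(m,.022,"top"))
m=mask(p,75,100,60,40,box=(480,235,550,330));print("small",rect(m,.022,"top"))
m=mask(p,45,80,70,40,box=B)
mt=((m>0)&(abs(X[...,2]-.147)<.015)).astype(np.uint8);print("green cap",circ(mt,.147,"top"))
ms=((m>0)&(X[...,2]<.03)).astype(np.uint8);print("sq",rect(ms,.012,"top"))
print([ (n,np.round(-np.array(calibration(n)["R"]).T@calibration(n)["t"],3)) for n in ("top","side")])
f=np.load("side0.npz");p,d=f["p"],f["d"];Y=cloud(d,"side")
B=(240,170,360,265)
for k,h,s in (("blue",(100,125),110),("green",(45,80),70),("red",(172,8),110)):
    mm=mask(p,*h,s,40,box=B)>0
    t=.147 if k!="red" else .056
    q=Y[mm&(abs(Y[...,2]-t)<.004)];print(k,len(q),np.round(q.mean(0),4))
m=mask(p,75,100,60,40,box=(360,250,475,345));m=cv2.morphologyEx(m,3,np.ones((5,5)));print("tray rim side",rect(m,.022,"side"))
```

```text
tray rim (array([ 468.3, -332.8]), array([132.2, 209.4]), 81.7)
small (array([ 372.9, -533. ]), array([101.8, 156.5]), 76.7)
green cap (array([516.2, -54.3]), 20.4)
sq (array([518.8, -57.2]), array([71.4, 71.5]), 14.6)
[('top', array([ 0.363, -0.078,  1.226])), ('side', array([-0.373, -0.573,  0.871]))]
blue 163 [0.4894 0.0281 0.1473]
green 168 [ 0.5125 -0.056   0.1473]
red 88 [0.5596 0.0335 0.0561]
tray rim side (array([ 458.9, -336.5]), array([136.7, 225.3]), 81.7)
```

The crop confirms both targets: the larger turquoise tray, and the board with each bottle on its own colour and the red jar behind the blue bottle. Next I plan the moves in tool axes, taking green first because it is nearest the tray.

```bash
cat > plan.py <<'E'
import numpy as np
# chain of (name, x,y,z mm, xang deg): prints tool-axis delta of each from the start pose of its call
def plan(start,calls):
    p=np.array(start,float)
    for name,wps in calls:
        a=np.radians(p[3]);print(name)
        for w in wps:
            d=np.array(w[:3])-p[:3];dx=d[0]*np.cos(a)+d[1]*np.sin(a);dy=d[0]*np.sin(a)-d[1]*np.cos(a)
            print("   az %.3f  t %.0f %.0f %.0f  dist %.0f"%(-np.radians(w[3]-p[3]),dx,dy,-d[2],np.linalg.norm(d)))
        p=np.array(wps[-1],float)
E
python3 - <<'E'
from plan import plan
G=(516,-54);B=(494,29.5);T1=(515.5,-340);T2=(420.5,-326)
a=-75.3;b=-45.3
plan((236,632,244,-20.4),[("to green",[(*G,230,a)]),("down",[(*G,103,a)]),("lift",[(*G,250,a)]),("tray",[(*T1,250,b)]),("down",[(*T1,96,b)]),
("up",[(*T1,230,b)]),("to blue",[(*B,230,a)]),("down",[(*B,103,a)]),("lift",[(*B,250,a)]),("tray",[(*T2,250,b)]),("down",[(*T2,96,b)]),("up",[(*T2,230,b)])])
E
```

```text
to green
   az 0.958  t 502 545 14  dist 741
down
   az -0.000  t 0 -0 127  dist 127
lift
   az -0.000  t 0 -0 -147  dist 147
tray
   az -0.524  t 277 73 -0  dist 286
down
   az -0.000  t 0 -0 154  dist 154
up
   az -0.000  t 0 -0 -134  dist 134
to blue
   az 0.524  t -278 -245 -0  dist 370
down
   az -0.000  t 0 -0 127  dist 127
lift
   az -0.000  t 0 -0 -147  dist 147
tray
   az -0.524  t 325 161 -0  dist 363
down
   az -0.000  t 0 -0 154  dist 154
up
   az -0.000  t 0 -0 -134  dist 134
```

Request:
step_arm(
  increments=[
    [[0,0,0.958,0.502,0.545,0.014,1],[0,0,0.958,0.502,0.545,0.014,1],[0,0,0.958,0.502,0.545,0.014,1],[0,0,0.958,0.502,0.545,0.014,1],[0,0,0.958,0.502,0.545,0.014,1],[0,0,0.958,0.502,0.545,0.014,1],[0,0,0.958,0.502,0.545,0.014,1],[0,0,0.958,0.502,0.545,0.014,1],[0,0,0.958,0.502,0.545,0.014,1],[0,0,0.958,0.502,0.545,0.014,1],[0,0,0.958,0.502,0.545,0.014,1],[0,0,0.958,0.502,0.545,0.014,1]],
  ],
)

```text
time: 1.3
tcp_pos: [0.4626, 0.0751, 0.2323]
tool_rot: [[0.254, -0.967, 0.0], [-0.967, -0.254, 0.0], [-0.0, -0.0, -1.0]]
force: [1.4, 0.9, -0.9]
grip_width: 0.0872
grip_force: 0.0
```

Request:
step_arm(
  increments=[
    [[0,0,0,0.14,-0.018,0.003,1],[0,0,0,0.14,-0.018,0.003,1],[0,0,0,0.14,-0.018,0.003,1],[0,0,0,0.14,-0.018,0.003,1],[0,0,0,0.14,-0.018,0.003,1],[0,0,0,0.14,-0.018,0.04,1],[0,0,0,0.14,-0.018,0.07,1],[0,0,0,0.14,-0.018,0.07,1]],
  ],
)

```text
time: 2.1
tcp_pos: [0.5123, -0.053, 0.1588]
tool_rot: [[0.254, -0.967, -0.007], [-0.967, -0.254, -0.001], [-0.001, 0.007, -1.0]]
force: [-0.5, -0.4, 0.1]
grip_width: 0.0877
grip_force: 0.0
```

Run:
```python
from h import *
o=[]
p,d=camera("top");o.append(p[150:280,220:360]);np.savez("t1.npz",p=p,d=d)
p,d=camera("side");o.append(p[130:260,220:360])
cv2.imwrite("pics/g1.png",cv2.resize(np.hstack(o),None,fx=2.8,fy=2.8,interpolation=2)[:,:,::-1])
```

```text
(no output)
```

View pics/g1.png

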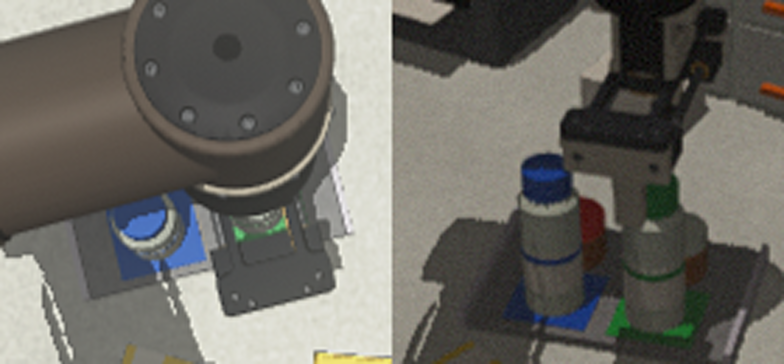

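The gripper straddles the green cap at about (260,215) in the left crop, clear of the blue bottle. Lower it, close the fingers and lift.

Request:
step_arm(
  increments=[
    [[0,0,0,0,0,0.03,1],[0,0,0,0,0,0.05,1],[0,0,0,0,0,0.06,1],[0,0,0,0,0,0.06,1],[0,0,0,0,0,0.06,-1],[0,0,0,0,0,0.06,-1],[0,0,0,0,0,0.06,-1],[0,0,0,0,0,0.06,-1],[0,0,0,0,0,0.06,-1],[0,0,0,0,0,0.06,-1]],
  ],
)

```text
time: 3.2
tcp_pos: [0.5154, -0.0539, 0.1024]
tool_rot: [[0.253, -0.967, 0.0], [-0.967, -0.253, -0.0], [0.0, -0.0, -1.0]]
force: [-0.4, 0.4, 1.4]
grip_width: 0.0493
grip_force: 30.0
```

Request:
step_arm(
  increments=[
    [[0,0,0,0,0,-0.03,-1],[0,0,0,0,0,-0.08,-1],[0,0,0,0,0,-0.12,-1],[0,0,-0.524,0.277,0.073,-0.147,-1],[0,0,-0.524,0.277,0.073,-0.147,-1],[0,0,-0.524,0.277,0.073,-0.147,-1],[0,0,-0.524,0.277,0.073,-0.147,-1],[0,0,-0.524,0.277,0.073,-0.147,-1],[0,0,-0.524,0.277,0.073,-0.147,-1],[0,0,-0.524,0.277,0.073,-0.147,-1],[0,0,-0.524,0.277,0.073,-0.147,-1],[0,0,-0.524,0.277,0.073,-0.147,-1]],
  ],
)

```text
time: 4.4
tcp_pos: [0.5145, -0.3397, 0.2486]
tool_rot: [[0.703, -0.711, -0.001], [-0.711, -0.703, 0.001], [-0.001, 0.0, -1.0]]
force: [0.1, -0.1, -0.1]
grip_width: 0.0491
grip_force: 30.0
```

Request:
step_arm(
  increments=[
    [[0,0,0,0,0,0.04,-1],[0,0,0,0,0,0.08,-1],[0,0,0,0,0,0.12,-1],[0,0,0,0,0,0.14,-1],[0,0,0,0,0,0.148,-1],[0,0,0,0,0,0.152,-1],[0,0,0,0,0,0.152,-1]],
  ],
)

```text
time: 5.1
tcp_pos: [0.5156, -0.3398, 0.0981]
tool_rot: [[0.704, -0.71, 0.001], [-0.71, -0.704, -0.0], [0.001, -0.0, -1.0]]
force: [-0.3, -0.3, -1.1]
grip_width: 0.0489
grip_force: 30.0
```

Request:
step_arm(
  increments=[
    [[0,0,0,0,0,0.0015,-1],[0,0,0,0,0,0.003,-1],[0,0,0,0,0,0.0035,-1],[0,0,0,0,0,0.0035,-1]],
  ],
)

```text
time: 5.5
tcp_pos: [0.5153, -0.3405, 0.0945]
tool_rot: [[0.703, -0.711, 0.001], [-0.711, -0.703, -0.0], [0.001, -0.001, -1.0]]
force: [0.9, 0.7, 2.0]
grip_width: 0.0492
grip_force: 30.0
```

Request:
step_arm(
  increments=[
    [[0,0,0,0,0,0,1],[0,0,0,0,0,0,1],[0,0,0,0,0,0,1],[0,0,0,0,0,0,1],[0,0,0,0,0,0,1],[0,0,0,0,0,-0.03,1],[0,0,0,0,0,-0.08,1],[0,0,0,0,0,-0.12,1],[0,0,0,0,0,-0.136,1]],
  ],
)

```text
time: 6.4
tcp_pos: [0.5164, -0.3412, 0.2347]
tool_rot: [[0.704, -0.711, 0.006], [-0.711, -0.704, -0.003], [0.006, -0.002, -1.0]]
force: [0.2, -0.4, 0.1]
grip_width: 0.0876
grip_force: 0.0
```

Request:
step_arm(
  increments=[
    [[0,0,0.524,-0.278,-0.245,0,1],[0,0,0.524,-0.278,-0.245,0,1],[0,0,0.524,-0.278,-0.245,0,1],[0,0,0.524,-0.278,-0.245,0,1],[0,0,0.524,-0.278,-0.245,0,1],[0,0,0.524,-0.278,-0.245,0,1],[0,0,0.524,-0.278,-0.245,0,1],[0,0,0.524,-0.278,-0.245,0,1],[0,0,0.524,-0.278,-0.245,0,1],[0,0,0.524,-0.278,-0.245,0,1],[0,0,0.524,-0.278,-0.245,0,1]],
  ],
)

```text
time: 7.5
tcp_pos: [0.4935, 0.0291, 0.2297]
tool_rot: [[0.253, -0.967, -0.0], [-0.967, -0.253, -0.0], [0.0, 0.0, -1.0]]
force: [-0.4, 0.0, -0.3]
grip_width: 0.0878
grip_force: 0.0
```

Run:
```python
from h import *
print(np.round(manip.get_state()["tcp_pos"],4))
p,d=camera("top");np.savez("t2.npz",p=p,d=d);X=cloud(d,"top")
m=mask(p,45,80,70,40,box=(380,160,480,310))
mt=((m>0)&(abs(X[...,2]-.139)<.015)).astype(np.uint8);print("green cap",circ(mt,.139,"top"),mt.sum())
m=mask(p,45,80,70,40,box=(285,195,345,255));print("sq green",rect(m,.012,"top"))
q,_=camera("side")
cv2.imwrite("pics/g2.png",np.hstack([cv2.resize(p[150:310,220:480],None,fx=1.6,fy=1.6),cv2.resize(q[140:345,230:480],None,fx=1.25,fy=1.25)[:256]])[:,:,::-1])
```

```text
[0.4935 0.0291 0.2297]
green cap (array([ 516.8, -337.9]), 21.6) 295
sq green (array([518.6, -57.5]), array([72. , 70.9]), 14.6)
```

View pics/g2.png

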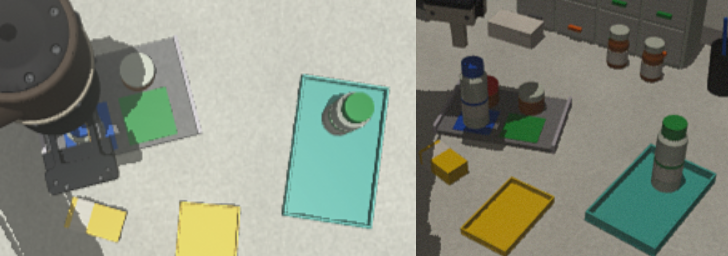

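Green bottle stands upright in the tray (cap at (357,108) in the left crop). Now the blue bottle.

Request:
step_arm(
  increments=[
    [[0,0,0,0,0,0.04,1],[0,0,0,0,0,0.08,1],[0,0,0,0,0,0.11,1],[0,0,0,0,0,0.127,1],[0,0,0,0,0,0.127,1],[0,0,0,0,0,0.127,-1],[0,0,0,0,0,0.127,-1],[0,0,0,0,0,0.127,-1],[0,0,0,0,0,0.127,-1],[0,0,0,0,0,0.127,-1],[0,0,0,0,0,0.127,-1]],
  ],
)

```text
time: 8.7
tcp_pos: [0.4936, 0.0297, 0.1032]
tool_rot: [[0.253, -0.967, 0.001], [-0.967, -0.253, 0.0], [0.0, -0.001, -1.0]]
force: [-0.4, -0.0, 3.1]
grip_width: 0.0493
grip_force: 30.0
```

Request:
step_arm(
  increments=[
    [[0,0,0,0,0,-0.03,-1],[0,0,0,0,0,-0.08,-1],[0,0,0,0,0,-0.12,-1],[0,0,-0.524,0.325,0.161,-0.147,-1],[0,0,-0.524,0.325,0.161,-0.147,-1],[0,0,-0.524,0.325,0.161,-0.147,-1],[0,0,-0.524,0.325,0.161,-0.147,-1],[0,0,-0.524,0.325,0.161,-0.147,-1],[0,0,-0.524,0.325,0.161,-0.147,-1],[0,0,-0.524,0.325,0.161,-0.147,-1],[0,0,-0.524,0.325,0.161,-0.147,-1],[0,0,-0.524,0.325,0.161,-0.147,-1]],
  ],
)

```text
time: 9.9
tcp_pos: [0.4188, -0.3286, 0.2493]
tool_rot: [[0.7, -0.714, -0.001], [-0.714, -0.7, -0.0], [-0.001, 0.001, -1.0]]
force: [-0.3, 1.4, -2.4]
grip_width: 0.0493
grip_force: 30.0
```

Request:
step_arm(
  increments=[
    [[0,0,0,0,0,0,-1],[0,0,0,0,0,0.04,-1],[0,0,0,0,0,0.08,-1],[0,0,0,0,0,0.12,-1],[0,0,0,0,0,0.14,-1],[0,0,0,0,0,0.148,-1],[0,0,0,0,0,0.152,-1],[0,0,0,0,0,0.154,-1],[0,0,0,0,0,0.1555,-1],[0,0,0,0,0,0.1555,-1]],
  ],
)

```text
time: 10.9
tcp_pos: [0.4208, -0.3257, 0.0952]
tool_rot: [[0.703, -0.711, 0.002], [-0.711, -0.703, -0.001], [0.002, -0.001, -1.0]]
force: [-0.7, -1.0, -1.9]
grip_width: 0.0493
grip_force: 30.0
```

Request:
step_arm(
  increments=[
    [[0,0,0,0,0,0,1],[0,0,0,0,0,0,1],[0,0,0,0,0,0,1],[0,0,0,0,0,0,1],[0,0,0,0,0,0,1],[0,0,0,0,0,-0.03,1],[0,0,0,0,0,-0.08,1],[0,0,0,0,0,-0.12,1],[0,0,0,0,0,-0.136,1],[0,0,0,0,0,-0.136,1]],
  ],
)

```text
time: 11.9
tcp_pos: [0.4214, -0.3262, 0.2334]
tool_rot: [[0.703, -0.711, 0.005], [-0.711, -0.703, -0.002], [0.005, -0.002, -1.0]]
force: [0.6, -0.3, -0.9]
grip_width: 0.0876
grip_force: 0.0
```

Run:
```python
from plan import plan
from h import *
print(np.round(manip.get_state()["tcp_pos"],4))
p,d=camera("top");X=cloud(d,"top");B=(230,165,350,265)
for k,h,s in (("blue",(100,125),110),("green",(45,80),70)):
    print("sq",k,rect(mask(p,*h,s,40,box=B),.012,"top"))
    m=mask(p,*h,s,40,box=(380,150,480,310));m[X[...,2]<.12]=0;print("cap",circ(m,.139,"top"),m.sum())
m=mask(p,172,8,box=B);print("red",circ(m,.056,"top"),np.round(X[(m>0)&(X[...,2]>.052)].mean(0),4))
a=-75.3;J=(555.5,44.8)
plan((420.5,-326,230,-45.3),[("hover",[(*J,150,a)]),("down",[(*J,36,a)]),("lift",[(*J,150,a)]),("scale",[(456,339,150,-30)]),("down",[(456,339,71,-30)])])
```

```text
[ 0.4214 -0.3262  0.2334]
sq blue (array([496.1,  29.9]), array([71.1, 70.9]), 14.7)
cap (array([ 417.5, -320.8]), 19.7) 160
sq green (array([516.7, -50.4]), array([71.8, 58.1]), 13.8)Traceback (most recent call last):
  File "<stdin>", line 7, in <module>
  File "h.py", line 23, in circ
    c=max(cv2.findContours(m,0,1)[0],key=cv2.contourArea)[:,0]
      ~~~^^^^^^^^^^^^^^^^^^^^^^^^^^^^^^^^^^^^^^^^^^^^^^^^
ValueError: max() iterable argument is empty
```

Run:
```python
from plan import plan
a=-75.3;J=(555.5,44.8)
plan((420.7,-325.9,231,-45.3),[("hover",[(*J,150,a)]),("down",[(*J,36,a)]),("lift",[(*J,150,a)]),("scale",[(456,339,150,-45.3)])])
```

```text
hover
   az 0.524  t -169 -357 81  dist 403
down
   az -0.000  t 0 -0 114  dist 114
lift
   az -0.000  t 0 -0 -114  dist 114
scale
   az -0.524  t -310 22 -0  dist 311
```

Request:
step_arm(
  increments=[
    [[0,0,0.524,-0.169,-0.357,0,1],[0,0,0.524,-0.169,-0.357,0,1],[0,0,0.524,-0.169,-0.357,0,1],[0,0,0.524,-0.169,-0.357,0,1],[0,0,0.524,-0.169,-0.357,0,1],[0,0,0.524,-0.169,-0.357,0.081,1],[0,0,0.524,-0.169,-0.357,0.081,1],[0,0,0.524,-0.169,-0.357,0.081,1],[0,0,0.524,-0.169,-0.357,0.081,1],[0,0,0.524,-0.169,-0.357,0.081,1],[0,0,0.524,-0.169,-0.357,0.081,1]],
  ],
)

```text
time: 13.05
tcp_pos: [0.554, 0.046, 0.1472]
tool_rot: [[0.255, -0.967, -0.004], [-0.967, -0.255, -0.001], [0.0, 0.004, -1.0]]
force: [-0.6, -0.3, -0.3]
grip_width: 0.0879
grip_force: 0.0
```

Run:
```python
from h import *
print(np.round(manip.get_state()["tcp_pos"],4))
p,d=camera("top");X=cloud(d,"top")
for k,h,s in (("blue",(100,125),110),("green",(45,80),70)):
    m=mask(p,*h,s,40,box=(380,150,480,310));m[X[...,2]<.12]=0;print("cap",circ(m,.139,"top"),m.sum())
q,_=camera("side")
cv2.imwrite("pics/j1.png",np.hstack([cv2.resize(p[140:310,220:480],None,fx=1.5,fy=1.5),cv2.resize(q[140:344,230:480],None,fx=1.25,fy=1.25)])[:,:,::-1])
```

```text
[0.554  0.046  0.1472]
cap (array([ 421.3, -324. ]), 20.9) 295
cap (array([ 516.6, -337.6]), 22.0) 302
```

View pics/j1.png

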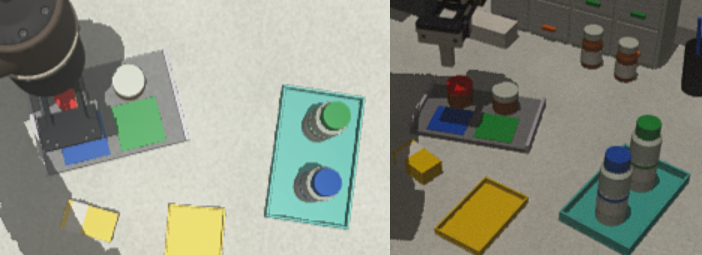

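Both bottles stand upright in the tray (caps at (335,115) and (327,182) in the left crop). The gripper is above the red jar at (66,99), so I pick the jar next.

Request:
step_arm(
  increments=[
    [[0,0,0,0,0,0.03,1],[0,0,0,0,0,0.07,1],[0,0,0,0,0,0.1,1],[0,0,0,0,0,0.114,1],[0,0,0,0,0,0.114,1],[0,0,0,0,0,0.114,-1],[0,0,0,0,0,0.114,-1],[0,0,0,0,0,0.114,-1],[0,0,0,0,0,0.114,-1],[0,0,0,0,0,0.114,-1],[0,0,0,0,0,0.114,-1]],
  ],
)

```text
time: 14.25
tcp_pos: [0.5552, 0.0458, 0.0357]
tool_rot: [[0.253, -0.967, 0.001], [-0.967, -0.253, 0.0], [-0.0, -0.001, -1.0]]
force: [-1.6, -0.5, 3.9]
grip_width: 0.0495
grip_force: 30.0
```

Request:
step_arm(
  increments=[
    [[0,0,0,0,0,-0.03,-1],[0,0,0,0,0,-0.07,-1],[0,0,0,0,0,-0.114,-1],[0,0,-0.524,-0.31,0.022,-0.114,-1],[0,0,-0.524,-0.31,0.022,-0.114,-1],[0,0,-0.524,-0.31,0.022,-0.114,-1],[0,0,-0.524,-0.31,0.022,-0.114,-1],[0,0,-0.524,-0.31,0.022,-0.114,-1],[0,0,-0.524,-0.31,0.022,-0.114,-1],[0,0,-0.524,-0.31,0.022,-0.114,-1],[0,0,-0.524,-0.31,0.022,-0.114,-1],[0,0,-0.524,-0.31,0.022,-0.114,-1]],
  ],
)

```text
time: 15.45
tcp_pos: [0.4548, 0.3395, 0.1488]
tool_rot: [[0.704, -0.711, -0.001], [-0.711, -0.704, -0.001], [0.0, 0.001, -1.0]]
force: [-0.3, -0.8, -1.9]
grip_width: 0.0492
grip_force: 30.0
```

Run:
```python
from h import *
s=manip.get_state();print(np.round(s["tcp_pos"],4),s["grip_width"])
p,d=camera("side");np.savez("s3.npz",p=p,d=d)
print("pan seen")
cv2.imwrite("pics/j2.png",cv2.resize(p[100:280,60:340],None,fx=2,fy=2)[:,:,::-1])
```

```text
[0.4548 0.3395 0.1488] 0.049249553346952586
pan seen
```

View pics/j2.png

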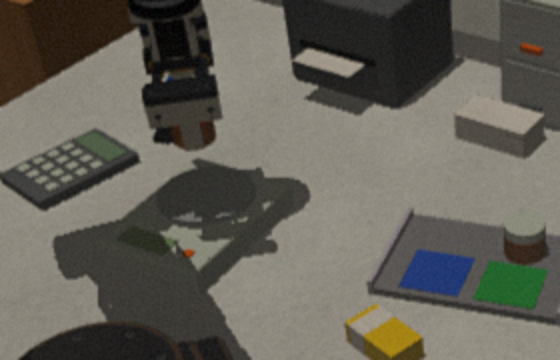

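Jar is held over the pan. Lower it.

Request:
step_arm(
  increments=[
    [[0,0,0,0,0,0.03,-1],[0,0,0,0,0,0.06,-1],[0,0,0,0,0,0.07,-1],[0,0,0,0,0,0.074,-1],[0,0,0,0,0,0.076,-1],[0,0,0,0,0,0.0775,-1],[0,0,0,0,0,0.0775,-1],[0,0,0,0,0,0.0775,-1]],
  ],
)

```text
time: 16.3
tcp_pos: [0.4555, 0.3404, 0.0725]
tool_rot: [[0.703, -0.711, 0.001], [-0.711, -0.703, 0.001], [-0.0, -0.001, -1.0]]
force: [-1.0, -0.3, -1.1]
grip_width: 0.0493
grip_force: 30.0
```

Request:
step_arm(
  increments=[
    [[0,0,0,0,0,0.001,-1],[0,0,0,0,0,0.002,-1],[0,0,0,0,0,0.0025,-1],[0,0,0,0,0,0.0025,-1]],
  ],
)

```text
time: 16.7
tcp_pos: [0.4552, 0.3402, 0.0697]
tool_rot: [[0.703, -0.711, 0.0], [-0.711, -0.703, 0.0], [0.0, -0.0, -1.0]]
force: [-2.3, -1.5, 3.9]
grip_width: 0.0496
grip_force: 30.0
```

Request:
step_arm(
  increments=[
    [[0,0,0,0,0,0,1],[0,0,0,0,0,0,1],[0,0,0,0,0,0,1],[0,0,0,0,0,0,1],[0,0,0,0,0,0,1],[0,0,0,0,0,-0.03,1],[0,0,0,0,0,-0.08,1],[0,0,0,0,0,-0.12,1],[0,0,0,0,0,-0.16,1],[0,0,0,0,0,-0.16,1]],
  ],
)

```text
time: 17.7
tcp_pos: [0.4574, 0.3421, 0.2356]
tool_rot: [[0.704, -0.71, 0.007], [-0.71, -0.704, 0.007], [-0.0, -0.01, -1.0]]
force: [-0.9, 1.3, -0.6]
grip_width: 0.0874
grip_force: 0.0
```

Run:
```python
from plan import plan
# tray caps: use robot release poses; squares from camera, bottle-on-camera minus robot offsets considered
plan((456,340,230,-45.3),[("mid",[(500,-60,230,-45.3)]),("blue",[(420.7,-325.7,230,-45.3)])])
```

```text
mid
   az -0.000  t 315 250 -0  dist 402
blue
   az -0.000  t 133 243 -0  dist 277
```

Request:
step_arm(
  increments=[
    [[0,0,0,0.315,0.25,0,1],[0,0,0,0.315,0.25,0,1],[0,0,0,0.315,0.25,0,1],[0,0,0,0.315,0.25,0,1],[0,0,0,0.315,0.25,0,1],[0,0,0,0.315,0.25,0,1],[0,0,0,0.315,0.25,0,1],[0,0,0,0.315,0.25,0,1],[0,0,0,0.315,0.25,0,1]],
  ],
)

```text
time: 18.6
tcp_pos: [0.4987, -0.0644, 0.2289]
tool_rot: [[0.7, -0.715, -0.001], [-0.715, -0.7, -0.001], [0.0, 0.001, -1.0]]
force: [-1.0, -0.3, 0.3]
grip_width: 0.0877
grip_force: 0.0
```

Request:
step_arm(
  increments=[
    [[0,0,0,0.133,0.243,0,1],[0,0,0,0.133,0.243,0,1],[0,0,0,0.133,0.243,0,1],[0,0,0,0.133,0.243,0,1],[0,0,0,0.133,0.243,0,1],[0,0,0,0.133,0.243,0,1],[0,0,0,0.133,0.243,0,1],[0,0,0,0.133,0.243,0,1],[0,0,0,0.133,0.243,0,1]],
  ],
)

```text
time: 19.5
tcp_pos: [0.42, -0.3245, 0.2291]
tool_rot: [[0.704, -0.711, -0.0], [-0.711, -0.704, 0.0], [-0.0, -0.0, -1.0]]
force: [0.6, 0.2, -0.1]
grip_width: 0.0877
grip_force: 0.0
```

Run:
```python
from h import *
print(np.round(manip.get_state()["tcp_pos"],4))
p,d=camera("top");X=cloud(d,"top");np.savez("t4.npz",p=p,d=d)
B=(230,165,350,265)
for k,h,s in (("blue",(100,125),110),("green",(45,80),70)):
    print("sq",k,rect(mask(p,*h,s,40,box=B),.012,"top"))
m=mask(p,172,8,box=(100,200,180,290));print("red",circ(m,.09,"top"))
f=np.load("top0.npz");z=cloud(f["d"],"top")[...,2]
h=cv2.cvtColor(f["p"],cv2.COLOR_RGB2GRAY)[205:310,95:185]
e=cv2.HoughCircles(cv2.resize(h,None,fx=4,fy=4,interpolation=2),cv2.HOUGH_GRADIENT,2,400,param1=80,param2=20,minRadius=90,maxRadius=125)
c=e[0,0]/4+[95-.375,205-.375,0];print("pan hough px",c,"at",ray(c[:2],.046,"top"))
cv2.imwrite("pics/s1.png",cv2.resize(p[190:320,90:190],None,fx=4,fy=4,interpolation=2)[:,:,::-1])
```

```text
[ 0.42   -0.3245  0.2291]
sq blue (array([495.8,  29.8]), array([70.5, 70.9]), 14.7)
sq green (array([516.4, -49.1]), array([71.9, 55.9]), 14.6)
red (array([456. , 339.6]), 25.0)
pan hough px [134.375      245.875       26.95000076] at [[0.45693195 0.342313   0.046     ]]
```

View pics/s1.png

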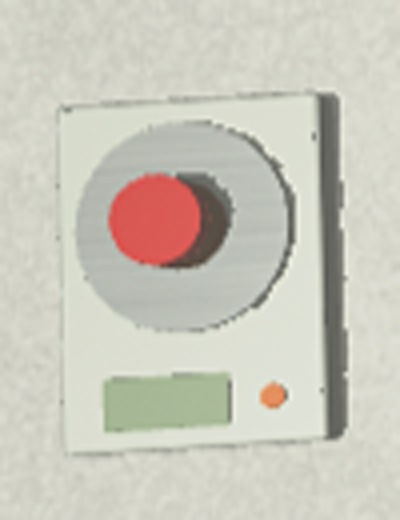

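Red jar sits near the pan's middle (lid (456,340) mm, pan about (456,339)). Now the blue bottle goes back.

Request:
step_arm(
  increments=[
    [[0,0,0,0,0.001,0.04,1],[0,0,0,0,0.001,0.08,1],[0,0,0,0,0.001,0.12,1],[0,0,0,0,0.001,0.134,1],[0,0,0,0,0.001,0.134,1],[0,0,0,0,0.001,0.134,-1],[0,0,0,0,0.001,0.134,-1],[0,0,0,0,0.001,0.134,-1],[0,0,0,0,0.001,0.134,-1],[0,0,0,0,0.001,0.134,-1],[0,0,0,0,0.001,0.134,-1]],
  ],
)

```text
time: 20.65
tcp_pos: [0.4194, -0.326, 0.0957]
tool_rot: [[0.703, -0.711, 0.001], [-0.711, -0.703, -0.0], [0.001, -0.0, -1.0]]
force: [0.2, 0.7, 2.7]
grip_width: 0.0493
grip_force: 30.0
```

Run:
```python
from plan import plan
from h import *
s=manip.get_state()["tcp_pos"]*1;s=np.round(np.array(s)*1000,1);print(s)
a=-75.3;b=-45.3
plan((*s,b),[("blue",[(496,29.8,250,a)]),("down",[(496,29.8,s[2]+8,a)]),("up",[(496,29.8,230,a)]),("to green",[(515.5,-340.3,230,b)])])
```

```text
[ 419.4 -326.    95.7]
blue
   az 0.524  t -199 -305 -154  dist 395
down
   az -0.000  t 0 -0 146  dist 146
up
   az -0.000  t 0 -0 -126  dist 126
to green
   az -0.524  t 363 75 -0  dist 371
```

Request:
step_arm(
  increments=[
    [[0,0,0,0,0,-0.03,-1],[0,0,0,0,0,-0.08,-1],[0,0,0,0,0,-0.12,-1],[0,0,0,0,0,-0.154,-1],[0,0,0.524,-0.199,-0.305,-0.154,-1],[0,0,0.524,-0.199,-0.305,-0.154,-1],[0,0,0.524,-0.199,-0.305,-0.154,-1],[0,0,0.524,-0.199,-0.305,-0.154,-1],[0,0,0.524,-0.199,-0.305,-0.154,-1],[0,0,0.524,-0.199,-0.305,-0.154,-1],[0,0,0.524,-0.199,-0.305,-0.154,-1],[0,0,0.524,-0.199,-0.305,-0.154,-1]],
  ],
)

```text
time: 21.85
tcp_pos: [0.4958, 0.0325, 0.2491]
tool_rot: [[0.254, -0.967, -0.0], [-0.967, -0.254, 0.0], [-0.0, 0.0, -1.0]]
force: [0.9, -0.9, -1.9]
grip_width: 0.0494
grip_force: 30.0
```

Request:
step_arm(
  increments=[
    [[0,0,0,0,0,0,-1],[0,0,0,0,0,0,-1],[0,0,0,0,0,0.04,-1],[0,0,0,0,0,0.08,-1],[0,0,0,0,0,0.12,-1],[0,0,0,0,0,0.135,-1],[0,0,0,0,0,0.14,-1],[0,0,0,0,0,0.14,-1],[0,0,0,0,0,0.14,-1]],
  ],
)

```text
time: 22.75
tcp_pos: [0.4968, 0.0298, 0.1104]
tool_rot: [[0.253, -0.968, 0.002], [-0.968, -0.253, 0.0], [-0.0, -0.002, -1.0]]
force: [0.5, 0.1, -2.0]
grip_width: 0.0492
grip_force: 30.0
```

Request:
step_arm(
  increments=[
    [[0,0,0,0,0,0.003,-1],[0,0,0,0,0,0.005,-1],[0,0,0,0,0,0.006,-1],[0,0,0,0,0,0.0065,-1],[0,0,0,0,0,0.0065,-1]],
  ],
)

```text
time: 23.25
tcp_pos: [0.4963, 0.0302, 0.1036]
tool_rot: [[0.254, -0.967, 0.001], [-0.967, -0.254, -0.0], [0.0, -0.001, -1.0]]
force: [-2.3, 0.5, 7.3]
grip_width: 0.0495
grip_force: 30.0
```

Request:
step_arm(
  increments=[
    [[0,0,0,0,0,0,1],[0,0,0,0,0,0,1],[0,0,0,0,0,0,1],[0,0,0,0,0,0,1],[0,0,0,0,0,0,1],[0,0,0,0,0,-0.03,1],[0,0,0,0,0,-0.08,1],[0,0,0,0,0,-0.126,1],[0,0,0,0,0,-0.126,1]],
  ],
)

```text
time: 24.15
tcp_pos: [0.4993, 0.0309, 0.2354]
tool_rot: [[0.254, -0.967, 0.011], [-0.967, -0.254, 0.003], [-0.0, -0.011, -1.0]]
force: [-0.0, 0.7, -0.5]
grip_width: 0.0877
grip_force: 0.0
```

Request:
step_arm(
  increments=[
    [[0,0,-0.524,0.363,0.075,0,1],[0,0,-0.524,0.363,0.075,0,1],[0,0,-0.524,0.363,0.075,0,1],[0,0,-0.524,0.363,0.075,0,1],[0,0,-0.524,0.363,0.075,0,1],[0,0,-0.524,0.363,0.075,0,1],[0,0,-0.524,0.363,0.075,0,1],[0,0,-0.524,0.363,0.075,0,1],[0,0,-0.524,0.363,0.075,0,1],[0,0,-0.524,0.363,0.075,0,1]],
  ],
)

```text
time: 25.15
tcp_pos: [0.5147, -0.3411, 0.2277]
tool_rot: [[0.701, -0.713, -0.001], [-0.713, -0.701, 0.001], [-0.001, 0.001, -1.0]]
force: [0.6, 0.7, -0.1]
grip_width: 0.0876
grip_force: 0.0
```

Run:
```python
from h import *
print(np.round(manip.get_state()["tcp_pos"],4))
p,d=camera("top");X=cloud(d,"top");B=(230,165,350,265)
m=mask(p,100,125,110,40,box=B);m[X[...,2]<.12]=0;print("blue cap",circ(m,.147,"top"))
m=mask(p,172,8,box=(100,200,180,290));print("red",circ(m,.09,"top"))
```

```text
[ 0.5147 -0.3411  0.2277]
blue cap (array([497.1,  29. ]), 19.8)
red (array([456. , 339.6]), 25.0)
```

Request:
step_arm(
  increments=[
    [[0,0,0,0,0,0.04,1],[0,0,0,0,0,0.08,1],[0,0,0,0,0,0.12,1],[0,0,0,0,0,0.134,1],[0,0,0,0,0,0.134,1],[0,0,0,0,0,0.134,-1],[0,0,0,0,0,0.134,-1],[0,0,0,0,0,0.134,-1],[0,0,0,0,0,0.134,-1],[0,0,0,0,0,0.134,-1],[0,0,0,0,0,0.134,-1]],
  ],
)

```text
time: 26.3
tcp_pos: [0.5156, -0.3402, 0.0952]
tool_rot: [[0.703, -0.711, 0.001], [-0.711, -0.703, -0.0], [0.001, -0.0, -1.0]]
force: [0.4, 1.7, 3.9]
grip_width: 0.049
grip_force: 30.0
```

Run:
```python
from plan import plan
from h import *
s=np.round(np.array(manip.get_state()["tcp_pos"])*1000,1);print(s)
a=-75.3;b=-45.3
plan((*s,b),[("green",[(518.7,-57.3,250,a)]),("down",[(518.7,-57.3,s[2]+8,a)])])
```

```text
[ 515.6 -340.2   95.2]
green
   az 0.524  t -199 -201 -155  dist 322
down
   az -0.000  t 0 -0 147  dist 147
```

Request:
step_arm(
  increments=[
    [[0,0,0,0,0,-0.03,-1],[0,0,0,0,0,-0.08,-1],[0,0,0,0,0,-0.12,-1],[0,0,0,0,0,-0.155,-1],[0,0,0.524,-0.199,-0.201,-0.155,-1],[0,0,0.524,-0.199,-0.201,-0.155,-1],[0,0,0.524,-0.199,-0.201,-0.155,-1],[0,0,0.524,-0.199,-0.201,-0.155,-1],[0,0,0.524,-0.199,-0.201,-0.155,-1],[0,0,0.524,-0.199,-0.201,-0.155,-1],[0,0,0.524,-0.199,-0.201,-0.155,-1],[0,0,0.524,-0.199,-0.201,-0.155,-1]],
  ],
)

```text
time: 27.5
tcp_pos: [0.5182, -0.0561, 0.2497]
tool_rot: [[0.256, -0.967, -0.0], [-0.967, -0.256, 0.0], [-0.0, 0.0, -1.0]]
force: [-0.2, -0.2, -1.6]
grip_width: 0.0496
grip_force: 30.0
```

Request:
step_arm(
  increments=[
    [[0,0,0,0,0,0,-1],[0,0,0,0,0,0,-1],[0,0,0,0,0,0.04,-1],[0,0,0,0,0,0.08,-1],[0,0,0,0,0,0.12,-1],[0,0,0,0,0,0.135,-1],[0,0,0,0,0,0.14,-1],[0,0,0,0,0,0.14,-1],[0,0,0,0,0,0.14,-1]],
  ],
)

```text
time: 28.4
tcp_pos: [0.5192, -0.0576, 0.1108]
tool_rot: [[0.253, -0.968, 0.002], [-0.968, -0.253, 0.0], [0.0, -0.002, -1.0]]
force: [-0.7, 0.3, -0.9]
grip_width: 0.0488
grip_force: 30.0
```

Request:
step_arm(
  increments=[
    [[0,0,0,0,0,0.003,-1],[0,0,0,0,0,0.005,-1],[0,0,0,0,0,0.0065,-1],[0,0,0,0,0,0.007,-1],[0,0,0,0,0,0.007,-1]],
  ],
)

```text
time: 28.9
tcp_pos: [0.5185, -0.0572, 0.1032]
tool_rot: [[0.254, -0.967, 0.0], [-0.967, -0.254, -0.0], [0.0, -0.0, -1.0]]
force: [-1.7, 0.2, 3.4]
grip_width: 0.0491
grip_force: 30.0
```

Request:
step_arm(
  increments=[
    [[0,0,0,0,0,0,1],[0,0,0,0,0,0,1],[0,0,0,0,0,0,1],[0,0,0,0,0,0,1],[0,0,0,0,0,0,1],[0,0,0,0,0,-0.03,1],[0,0,0,0,0,-0.08,1],[0,0,0,0,0,-0.126,1],[0,0,0,0,0,-0.126,1]],
  ],
)

```text
time: 29.8
tcp_pos: [0.5217, -0.0571, 0.2356]
tool_rot: [[0.254, -0.967, 0.011], [-0.967, -0.254, 0.001], [0.002, -0.011, -1.0]]
force: [0.2, 0.1, -0.8]
grip_width: 0.0873
grip_force: 0.0
```

Request:
step_arm(
  increments=[
    [[0,0,-0.524,0.28,0.09,0,1],[0,0,-0.524,0.28,0.09,0,1],[0,0,-0.524,0.28,0.09,0,1],[0,0,-0.524,0.28,0.09,0,1],[0,0,-0.524,0.28,0.09,0,1],[0,0,-0.524,0.28,0.09,0,1],[0,0,-0.524,0.28,0.09,0,1],[0,0,-0.524,0.28,0.09,0,1]],
  ],
)

```text
time: 30.6
tcp_pos: [0.5014, -0.3529, 0.2278]
tool_rot: [[0.701, -0.713, -0.001], [-0.713, -0.701, 0.0], [-0.001, 0.001, -1.0]]
force: [-0.5, 0.5, -0.4]
grip_width: 0.0877
grip_force: 0.0
```

Run:
```python
from h import *
print(np.round(manip.get_state()["tcp_pos"],4))
p,d=camera("top");X=cloud(d,"top");B=(230,165,350,265)
for k,h,s in (("blue",(100,125),110),("green",(45,80),70)):
    m0=mask(p,*h,s,40,box=B);m=m0.copy();m[X[...,2]<.12]=0;print(k,"cap",circ(m,.147,"top"))
    m=m0.copy();m[X[...,2]>.03]=0;print(" sq",rect(m,.012,"top"))
m=mask(p,172,8,box=(100,200,180,290));print("red",circ(m,.09,"top"))
q,_=camera("side")
cv2.imwrite("pics/f.png",np.hstack([cv2.resize(p[140:320,90:350],None,fx=1.5,fy=1.5),cv2.resize(q[110:290,100:370],None,fx=1.5,fy=1.5)])[:,:,::-1])
```

```text
[ 0.5014 -0.3529  0.2278]
blue cap (array([497.1,  29. ]), 19.8)
 sq (array([495.5,  29.7]), array([69.9, 70.9]), 14.7)
green cap (array([518.5, -56.8]), 20.4)
 sq (array([514.1, -39.4]), array([71.3, 34.7]), 14.6)
red (array([455.9, 339.7]), 24.9)
```

View pics/f.png

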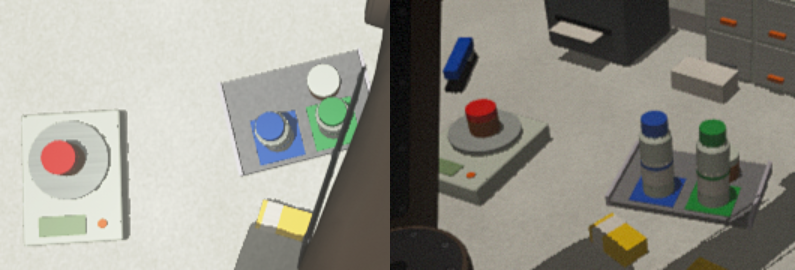

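The final view shows both bottles upright on their own squares (caps at (270,125) and (333,112)). The red jar is centred on the pan (59,157) and the white jar is unmoved (323,80).

```bash
python3 -c "
from workcell import manip;print(manip.hand_in())"
```

```text
the job is handed in; nothing more can be done
None
```

I handed the job in at about 31 s: the red-lidded jar is within about 1 mm of the pan's centre, the bottles are back upright within about 2 mm of their squares' centres, and the white-lidded jar was not touched.

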